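# Eject the measured bearing and hold the comparator slide at the loading index

### The job

The bearing in the nest of the bench comparator has been measured: push the ejector knob fully in so that the bearing slides out of the nest onto the apron, and let the knob spring back. Then take the slide by its black pull post and draw it back against its spring until its pointer lines up with the index rider on the graduated strip, so that the nest stands open for the next bearing. Finish holding the slide there by its post, without letting go; leave the bearing on the apron and the other things on the bench alone.

Things in the scene. Friction and masses are not known exactly. Their poses are not given: they have to be found in the camera images.
- comparator: fixed bench comparator on a grey cast base 244 mm long, top 20 mm above the bench; origin on the bench under the nest. Own x: along the measuring slide, from the pull post at the front toward the dial at the rear; own y: the way the ejector pushes, from its knob toward the apron. Apart from the pull post nothing on it is higher than 55 mm.
- nest (a point): middle of the bearing's seat on the nest floor, at x 0, y -3, z 30 mm of the comparator (same axes). The nest is a channel 48 mm wide between cheeks (top at z 44) that end at comparator y +15; the floor runs on level as the apron to y +103, 62 mm wide with a 4 mm rim.
- bearing_center (a point): centre of the shielded ball bearing, 46 mm outside diameter, 14 mm high, lying flat; at the start in the nest, top flush with the cheeks, so that it cannot be gripped there, held by the sprung slide. It is out of the nest when its centre has passed y +38 mm of the comparator.
- eject_knob (a point): centre of the outer face of the ejector's black mushroom knob, 28 mm diameter, 17 mm thick, axis level along the comparator's y, 37 mm above the bench; with the ejector home at y -123 mm of the comparator, x 0. Only bench below it. Pushed level toward the comparator's +y; this point moves with it.
- ejector (a joint): ejector travel in m: 0 home, grows as it is pushed in, 0.048 at its stop; push it to the stop to clear the bearing. Return spring 1.5 N at home, 4 N at the stop; with the bearing it takes about 8 N at first and under 5 N from half-way on, then rises steeply against the stop. It springs home by itself when freed.
- pull_post (a point): middle of the grip of the slide's upright black pull post: round, 16 mm diameter, grip from 50 to 78 mm above the bench, this point at 66 mm; the carriage under it has its top at 42 mm, a flange round the post's foot reaches 46 mm. Moves with the slide, toward the comparator's -x when drawn.
- slide (a joint): travel of the measuring slide in m: 0 closed (nest empty), about 0.006 with the bearing in the nest, grows as it is drawn toward the comparator's -x, end stop at 0.054. Return spring 3.3 N at 0 plus 110 N/m (about 8 N at 0.044); it springs closed when let go.
- pointer (a point): tip of the thin dark pointer on the left side of the slide's carriage, 26 mm above the bench; moves with the slide.
- index_line (a point): tip of the index rider: a dark steel block 10 mm wide with a white line along its middle and a clamp screw, clamped on the graduated strip left of the slide, same axes as the comparator. Its place varies: the slide is drawn 24 to 44 mm from closed to reach it. Lined up: same comparator x as the pointer.
- next_bearing_center (a point): centre of the next bearing, same kind as the measured one, waiting flat on the bench left of the slide; bystander.
- loupe: black folding loupe, 44x30x14 mm, on the bench to the right of the slide; bystander, origin under its centre.
- plug_gauge: steel plug gauge, 98 mm long, 16 mm high, on the bench behind the ejector knob, to the rear right; bystander, origin under its centre.
- setting_master: stepped steel setting master, 30 mm diameter, 43 mm high, at the back right; bystander, origin under it.
- caliper: steel caliper, 240 mm long, lying on the bench to the right; bystander, origin under its centre.
- marker: black felt marker, 133 mm long, on the bench near the robot, front left; bystander, origin under its centre.
- oil_bottle: small yellow oil bottle, 98 mm high, at the back right; bystander, origin under it.
Not all that is in view belongs to the job. Leave any turquoise look-alike of the part that bears bearing_center alone.

How it is judged:
By the outcome, as a careful person would: the job done as asked, in the order asked, and still so for the second after the job is handed in, while the arm keeps its last pose, push and grip.
It also fails if it takes over 48 s, if anything falls off the work surface, if the arm or the gripper's body presses on something with over 40 N, if the wrist force passes 120 N, or if a joint passes its speed limit or range.

### The arm

A 6-joint arm with a two-finger parallel gripper is mounted at the origin on the work surface; the furniture and walls round the work are solid. World frame = base frame: x ahead of the robot, y to its left, z up, the work surface at z = 0. Lengths are in m, angles in rad, forces in N, time in s.
With the tool pointing down it reaches from about 0.3 to 0.85 m from the base axis. Payload 4.2 kg.
Tool frame: the origin (TCP) lies on the front face of the gripper's body, between the roots of the fingers; the fingertips stand 78 mm ahead of it and the grasp point (between the pads) lies 60 mm ahead of it; z points along the fingers, y is the direction in which the jaws open and shut (so a half turn about z gives the same grasp; the last joint's range is limited). The gripper opens to 91 mm and grips with 3 to 60 N. Pads are 32 mm wide; open, the fingers measure 118 mm over their backs; the gripper's body (76 mm by 178 mm) begins 60 mm behind the grasp point.
Start: joints at [1.187, 0.32, 1.565, -0, 1.257, -0.02], TCP at [0.205, 0.537, 0.292] pointing down, gripper open.
Joint ranges: [-3.11, 3.11], [-0.84, 2.01], [0.21, 2.61], [-1.34, 4.49], [0.05, 2.63], [-2.56, 2.56]. Speed limits (rad/s): [2.57, 2.57, 3.14, 3.14, 3.14, 3.14].

### API

Orientations are given as [roll, pitch, yaw] about the fixed x, y, z axes, in that order (R = Rz(yaw) Ry(pitch) Rx(roll)).
In Python, from workcell import read_state, snapshot, get_calibration, finish_job, find_in gives the robot as it stands. The module is installed in compiled form; this text tells all that it offers.
- The arm moves only by the tool step_arm, never from a script. Its argument "deltas" is a list of rows, each a list of 2 entries, a list of its own where there are three numbers: the shift along the world's x, y, z in mm, then the turn about the world's z in degrees. In form: [[[x, y, z], spin], ...]. A call has 1 to 8 rows; each row shifts and turns the commanded pose from where the row before left it; what a row does not reach is not made up. A row lasts 1/8 s, in which the tool goes at most 62.5 mm and 10.7 degrees, less where a joint would pass 70% of its speed; a pose out of reach is approached as far as the arm can. A call with a gripper value outside its range is refused whole. "hand" is the opening, from 0 (shut) to 1 (fully open), set as the call begins (left out, the last holds). The fingers move at their own pace and stop on an object; "grip_force" is the grip in N (left out, the last holds). Time passes only in rows, so rows that do not move let the fingers close. It gives the time, the measured TCP pose, the force and the opening at its end, in the units of the state.
- read_state(): the state, without advancing time (a new reading comes with each control period).
- snapshot(name): name is "side" or "top" or "wrist"; returns the picture (480x640x3 uint8, red, green, blue); there is no depth.
- get_calibration(name): a dict with "intrinsics" (3x3 intrinsics, pixels), "dist_coeffs" ([k1, k2, p1, p2, k3] as OpenCV has them; the pictures are not rectified), "rvec" (rotation vector, rad) and "tvec" (3), from world to camera coordinates, as OpenCV has them. Camera axes: x right, y down, z forward; pixel columns grow to the right and rows downward; lengths in m; the calibration is good to about 2 mm. A picture is of the moment at which its call begins: read the wrist's pose just before it. get_calibration takes no time and is no camera call; for the wrist camera it gives the pose at the moment of the call.
- finish_job(): hands the job in, once; it reports no verdict.
Trained networks look in the newest picture that a camera, given by its name, has taken for a name from the list of things; names that differ only in an ending like _2 or _b are one class to them, and where a whole thing is asked for, a point or a joint stands for the part that bears it (a point fixed in the world has none). Each returns a list of dicts, best first, with "p" (0 to 1); they miss things now and then, are a little off and sometimes report something else, mostly with a low value. They report only what shows in the picture. A call takes as long as a camera call. They do not tell look-alikes from the thing itself.
- find_in(query, camera): "extent" ([left, top, right, bottom] in pixels, round what is visible of it).
The state is a dict: "time": time; "joint_positions": joint angles; "joint_vel": joint speeds; "joint_torque": joint torques, N m; "tool_pos": TCP position; "tool_rot": TCP orientation; "wrist_force": force on the tool from outside, world axes, zero at the start; "moment": the same for the moment, N m; "grip_width": finger opening in m.
Only numpy, scipy, OpenCV 4.12 (cv2) and the standard library are available. Lean on these libraries where they do the work, as an engineer would, in place of code of your own. Each camera call takes 0.05 s, during which the arm holds its last target.

## Working session

There is one attempt and no reset: what is moved stays moved. The work goes in short steps, Python scripts to look and compute and a tool call to move; the robot and the scene stay as the last step left them, time stands still between calls to the robot, and variables do not carry over. Pictures are saved under pics/ and viewed, and the job is handed in when it is done.

Besides the shell and the picture viewer there is one more tool, called as a command line: name --argument value ..., lists and objects as JSON in quotes. step_arm: Moves the arm, as the interface text tells. Its arguments: {"type":"object","properties":{"deltas":{"type":"array","items":{"type":"array"}},"hand":{"type":"number"},"grip_force":{"type":"number"}},"required":["deltas"]}

```bash
mkdir -p pics; cat > h.py <<'E'
import numpy as np, cv2
from workcell import *
def cal(n):
    c=get_calibration(n); return [np.array(c[k],float) for k in("intrinsics","dist_coeffs","rvec","tvec")]
def ray(c,px):
    K,d,r,t=c; R=cv2.Rodrigues(r)[0]
    u=cv2.undistortPoints(np.array([[px]],float),K,d)[0,0]
    return (-R.T@t.ravel()), R.T@np.array([u[0],u[1],1])
def atz(c,px,z):
    o,v=ray(c,px); return o+v*(z-o[2])/v[2]
def tri(*cp):
    A=np.zeros((3,3));b=np.zeros(3)
    for c,px in cp:
        o,v=ray(c,px); v/=np.linalg.norm(v); P=np.eye(3)-np.outer(v,v); A+=P;b+=P@o
    return np.linalg.solve(A,b)
def proj(c,p):
    K,d,r,t=c; return cv2.projectPoints(np.array(p,float).reshape(-1,1,3),r,t,K,d)[0].reshape(-1,2)
def shot(n,f):
    im=snapshot(n); cv2.imwrite('pics/'+f,im[:,:,::-1]); return im
E
python3 - <<'E'
from h import *
print(read_state())
for n in("side","top","wrist"):
    shot(n,n+'0.png'); print(n,get_calibration(n))
E
```

```text
{'time': 0.0, 'joint_positions': array([ 1.18702995e+00,  3.20265279e-01,  1.56568396e+00, -1.34032876e-05,
        1.25739463e+00, -2.00192462e-02]), 'joint_vel': array([-0.00088316,  0.00164285, -0.0005566 , -0.00058565,  0.00232225,
        0.00128495]), 'joint_torque': array([-1.61600005e-03, -4.12451649e+01, -2.31976676e+01,  7.26649957e-02,
        4.55050659e-02, -1.45644926e-04]), 'tool_pos': array([0.20444504, 0.53702537, 0.29143354]), 'tool_rot': array([-3.13984152e+00, -2.23152280e-05,  2.77784965e+00]), 'wrist_force': array([0.42522716, 0.38813447, 0.21739445]), 'moment': array([0.01730257, 0.041717  , 0.00826076]), 'grip_width': 0.09121457715715588}
side {'intrinsics': array([[609.39579637,   0.        , 313.59998327],
       [  0.        , 609.39579637, 239.12213907],
       [  0.        ,   0.        ,   1.        ]]), 'dist_coeffs': array([-0.01339977,  0.        ,  0.        ,  0.        ,  0.        ]), 'rvec': array([ 0.03223266, -2.60535641,  1.71120888]), 'tvec': array([0.50162789, 0.10430456, 1.17652711])}
top {'intrinsics': array([[578.11431241,   0.        , 311.06378674],
       [  0.        , 578.11431241, 238.19875525],
       [  0.        ,   0.        ,   1.        ]]), 'dist_coeffs': array([-0.14624833,  0.        ,  0.        ,  0.        ,  0.        ]), 'rvec': array([ 2.15170459, -2.12622224,  0.21010475]), 'tvec': array([-0.12090569,  0.51858515,  1.12759622])}
wrist {'intrinsics': array([[364.93215579,   0.        , 317.35345564],
       [  0.        , 364.93215579, 241.57072299],
       [  0.        ,   0.        ,   1.        ]]), 'dist_coeffs': array([-0.0078211,  0.       ,  0.       ,  0.       ,  0.       ]), 'rvec': array([-2.39409908, -1.6499296 , -0.2242219 ]), 'tvec': array([-0.57341917, -0.03117937,  0.39032195])}
```

View pics/top0.png

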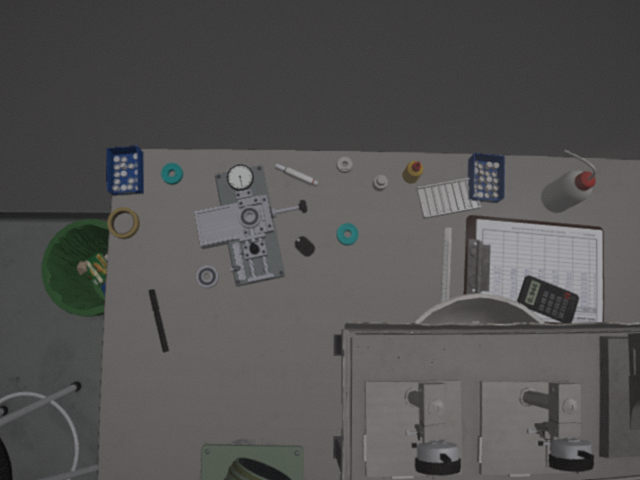

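View pics/side0.png

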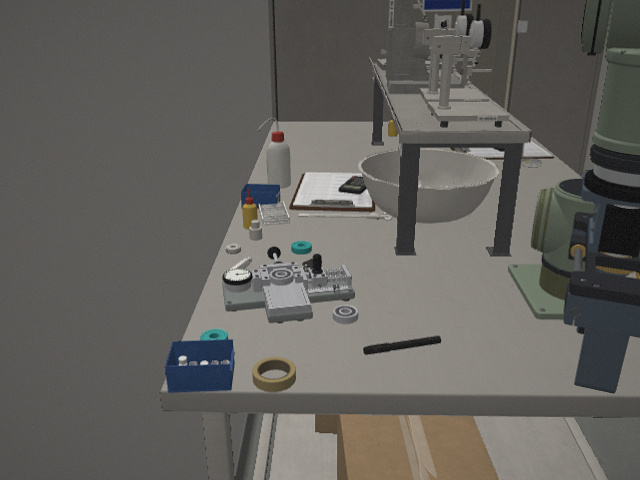

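View pics/wrist0.png

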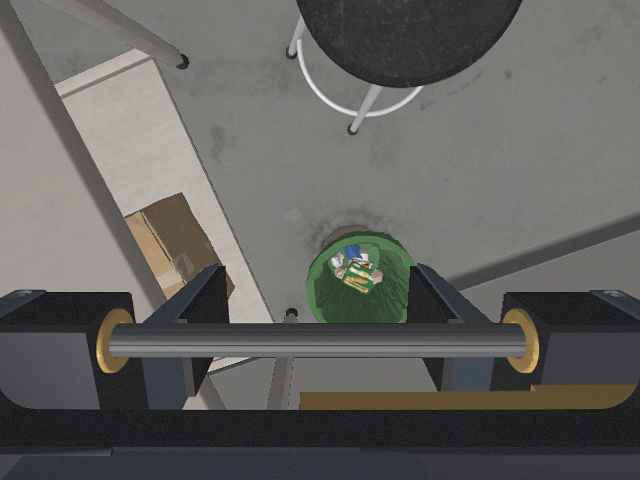

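```bash
python3 - <<'E'
from h import *
im=cv2.imread('pics/top0.png')[155:295,185:325]; cv2.imwrite('pics/tc.png',cv2.resize(im,(800,600)[:1]*1+(600,) if 0 else (600,600),interpolation=cv2.INTER_CUBIC))
im=cv2.imread('pics/side0.png')[235:335,205:365]; cv2.imwrite('pics/sc.png',cv2.resize(im,(800,500),interpolation=cv2.INTER_CUBIC))
for q in["eject_knob","pull_post","bearing_center","pointer","index_line","comparator"]:
  for n in("top","side"):
    try:print(q,n,[(round(d['p'],2),np.round(d['extent'])) for d in find_in(q,n)][:3])
    except Exception as e:print(q,n,e)
E
```

```text
eject_knob top [(0.46, array([262., 204., 308., 224.]))]
eject_knob side [(0.65, array([265., 246., 282., 258.]))]
pull_post top [(0.88, array([243., 225., 266., 262.]))]
pull_post side [(0.63, array([293., 256., 329., 283.]))]
bearing_center top [(0.92, array([337., 220., 358., 245.])), (0.8, array([238., 204., 262., 229.])), (0.62, array([159., 164., 185., 186.]))]
bearing_center side [(0.75, array([270., 268., 294., 282.])), (0.69, array([293., 244., 312., 251.])), (0.65, array([200., 330., 229., 342.]))]
pointer top [(0.8, array([241., 227., 267., 263.])), (0.69, array([369., 174., 391., 193.])), (0.68, array([241., 206., 262., 230.]))]
pointer side [(0.7, array([308., 251., 326., 287.])), (0.62, array([300., 211., 393., 222.])), (0.38, array([272., 268., 292., 282.]))]
index_line top [(0.33, array([242., 227., 268., 265.]))]
index_line side [(0.59, array([332., 286., 342., 289.])), (0.23, array([363., 337., 443., 357.]))]
comparator top [(0.83, array([195., 166., 308., 283.]))]
comparator side [(0.75, array([224., 249., 353., 320.])), (0.66, array([294., 256., 327., 287.]))]
```

View pics/tc.png

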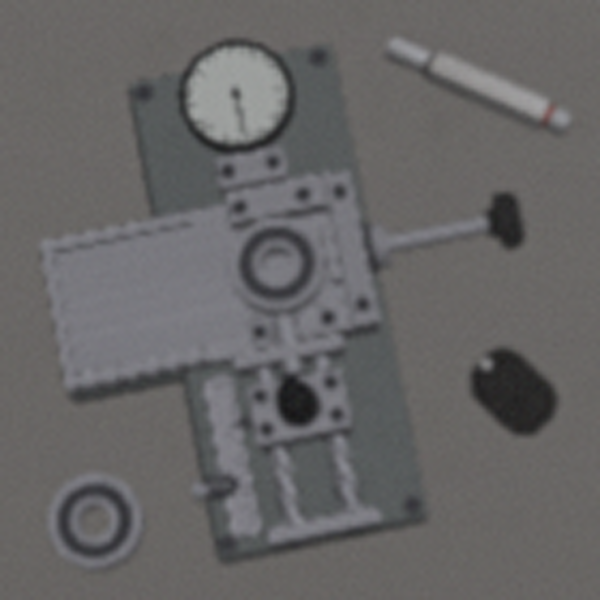

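View pics/sc.png

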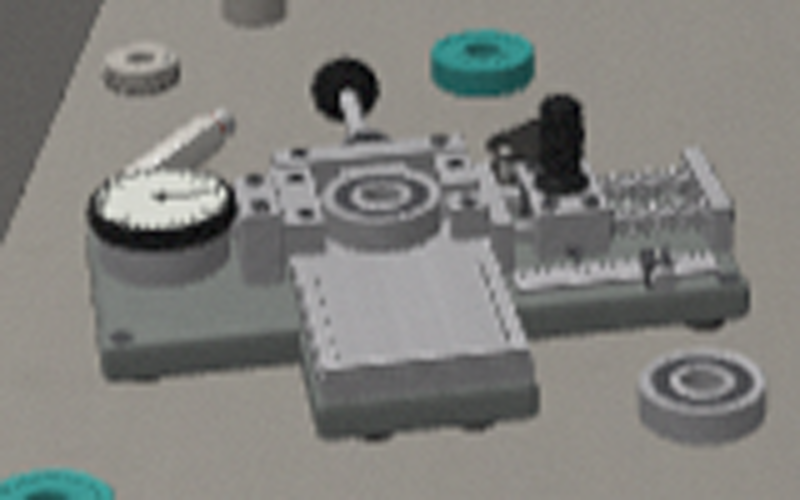

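```bash
cat > fit.py <<'E'
from h import *
from scipy.optimize import least_squares
T=cal("top");S=cal("side")
ct=lambda x,y:(185+x*140/600,155+y*140/600)
cs=lambda x,y:(205+x*.2,235+y*.2)
# comparator pts, pixels
obs=[(T,(0,-3,.044*1e3),ct(277,263)),(T,(0,-123,37),ct(515,220)),
     (S,(0,-3,44),cs(381,197)),(S,(0,-123,37),cs(345,88))]
def W(p,q):
    c,s=np.cos(p[2]),np.sin(p[2]); q=np.array(q)/1e3
    return np.array([p[0]+c*q[0]-s*q[1],p[1]+s*q[0]+c*q[1],q[2]])
if __name__=="__main__":
    f=lambda p:np.concatenate([proj(c,W(p,q))[0]-px for c,q,px in obs])
    r=least_squares(f,[.7,.1,.15]);p=r.x
    print(p,np.degrees(p[2]));print(np.round(r.fun.reshape(-1,2),1))
    print('post tri',tri((T,ct(298,402)),(S,cs(562,105))))
    print('knob',W(p,(0,-123,37)),tri((T,obs[1][2]),(S,obs[3][2])))
    print('bear',W(p,(0,-3,44)),tri((T,obs[0][2]),(S,obs[2][2])))
    # comparator coords of post, rider, pointer
    def C(w): 
        d=w[:2]-p[:2];c,s=np.cos(p[2]),np.sin(p[2]);return 1e3*np.array([c*d[0]+s*d[1],-s*d[0]+c*d[1]])
    print('post C',C(atz(T,ct(298,400),.078)),C(atz(S,cs(562,105),.078)))
    for n,px,z in[('riderT',ct(215,490),.03),('corners',ct(130,88),.02),('',ct(330,45),.02),('',ct(425,518),.02),('',ct(222,562),.02)]:print(n,C(atz(T,px,z)))
    print('riderS',C(atz(S,cs(655,265),.03)), 'spring end')
    for n,x in[('next',(92,518)),('loupe',(513,390)),('plug',(480,85))]:print(n,C(atz(T,ct(*x),.012)))
E
python3 fit.py
```

```text
[0.56272875 0.01665928 0.20963839] 12.011394690480845
[[-1.1  0.4]
 [ 0.8  0.1]
 [-0.2 -0.1]
 [-0.3 -0.6]]
post tri [ 0.49312133 -0.00278189  0.07503227]
knob [ 0.58832581 -0.10364778  0.037     ] [ 0.58809463 -0.10204049  0.036405  ]
bear [0.56335307 0.01372497 0.044     ] [0.56380799 0.01168699 0.04284306]
post C [-72.61878321  -4.61092224] [-70.15653977   1.21381335]
riderT [-99.41261527  44.29268782]
corners [107.4640972   51.57906355]
 [109.8214488  -49.78861204]
 [-130.88744941  -51.30466895]
 [-132.78167562   48.03111896]
riderS [-96.87136794  46.15969305] spring end
next [-98.75668756 106.7833736 ]
loupe [ -76.86800373 -105.2559948 ]
plug [  77.39511199 -119.35013109]
```

```bash
python3 - <<'E'
from h import *
from scipy.spatial.transform import Rotation as Ro
s=read_state();c=cal("wrist");R=cv2.Rodrigues(c[2])[0]
o=-R.T@c[3].ravel();Rt=Ro.from_euler('xyz',s['tool_rot']).as_matrix()
print('cam in tool',Rt.T@(o-s['tool_pos']),'\n',Rt.T@R.T)
print(np.round(s['tool_rot'],3))
# Tool x direction for option A, tool y at 12deg -> yaw=102
for yaw in(102,-78):print(yaw,Ro.from_euler('xyz',[np.pi,0,np.radians(yaw)]).as_matrix()[:,0])
from fit import W
p=[.56273,.01666,.20964]
print('approach',W(p,(0,-155,0)),'photo post',W(p,(-70,0,0)))
E
```

```text
cam in tool [ 0.07488557 -0.00071292 -0.09160953] 
 [[-4.12964423e-04 -9.63031365e-01 -2.69388974e-01]
 [ 9.99999767e-01 -2.51047639e-04 -6.35503276e-04]
 [ 5.44380122e-04 -2.69389173e-01  9.63031244e-01]]
[3.141 0.    2.778]
102 [-0.20791169  0.9781476   0.        ]
-78 [ 0.20791169 -0.9781476   0.        ]
approach [ 0.59498671 -0.13494641  0.        ] photo post [0.49426259 0.00209245 0.        ]
```

```bash
python3 - <<'E'
from h import *
T=cal("top");S=cal("side")
print(tri((T,(344,326)),(S,(404,140))),tri((T,(344,326)),(S,(530,133))))
for z in(.3,.35,.4):print(z,atz(T,(344,326),z),atz(T,(415,322),z))
print(atz(S,(404,253),0),atz(S,(497,252),0))
E
```

```text
[ 0.3298721  -0.16423283  0.26063634] [ 0.2170609  -0.12132592  0.30053276]
0.3 [ 0.33735479 -0.16225419  0.3       ] [ 0.34416844 -0.2737438   0.3       ]
0.35 [ 0.33611774 -0.15835589  0.35      ] [ 0.34255413 -0.26367262  0.35      ]
0.4 [ 0.33488069 -0.15445759  0.4       ] [ 0.34093983 -0.25360144  0.4       ]
[ 0.30656804 -0.18198229  0.        ] [ 0.09964048 -0.18952733  0.        ]
```

step_arm --deltas '[[[30,-50,0],-4.4],[[30,-50,0],-4.4],[[30,-50,0],-4.4],[[30,-50,0],-4.4],[[30,-50,0],-4.4],[[30,-50,0],-4.4],[[30,-50,0],-4.4],[[30,-50,0],-4.4]]' --hand 0

```text
time: 1.75
tool_pos: [0.4454, 0.1357, 0.2926]
tool_rot: [3.14, 0.0, 2.161]
wrist_force: [0.4, 0.5, -0.2]
grip_width: 0.0141
```

step_arm --deltas '[[[25,-50,0],-4.4],[[20,-50,0],-4.4],[[20,-50,0],-4.4],[[20,-20,0],-4.4],[[10,0,0],-4.4],[[0,0,0],0]]'

```text
time: 2.5
tool_pos: [0.54, -0.033, 0.2921]
tool_rot: [-3.142, -0.0, 1.78]
wrist_force: [-0.5, -0.5, 0.1]
grip_width: 0.0001
```

```bash
python3 - <<'E'
from h import *
s=read_state();print(s['time'],s['tool_pos'],np.degrees(s['tool_rot']),s['grip_width'],s['joint_positions'],s['wrist_force'])
c=cal("wrist");np.save('w1.npy',np.array(c,dtype=object),allow_pickle=True)
shot("wrist","w1.png")
E
```

```text
2.5 [ 0.54001014 -0.03299342  0.29205763] [-1.79994733e+02 -8.27559936e-03  1.01968715e+02] 0.00013558700011464918 [-8.23330448e-02  2.66363250e-01  1.64180602e+00  1.18641077e-04
  1.23355292e+00 -2.91265801e-01] [-0.47943052 -0.51053312  0.13862669]
```

View pics/w1.png

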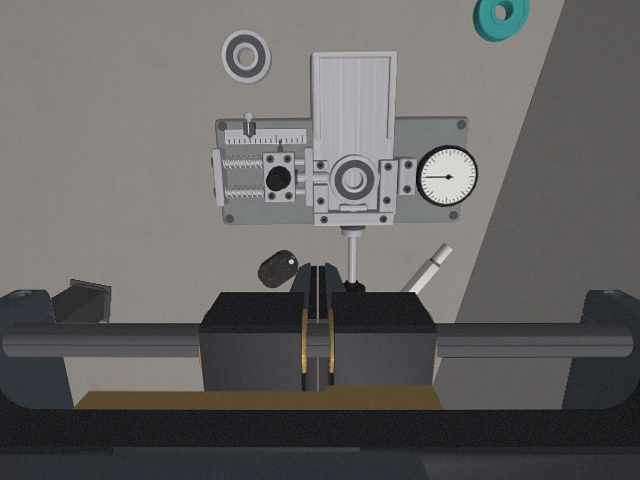

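```bash
python3 - <<'E'
import cv2
im=cv2.imread('pics/w1.png')[100:300,205:405]; cv2.imwrite('pics/w1c.png',cv2.resize(im,(600,600),interpolation=cv2.INTER_CUBIC))
im=cv2.imread('pics/w1.png')[110:210,210:310]; cv2.imwrite('pics/w1d.png',cv2.resize(im,(600,600),interpolation=cv2.INTER_CUBIC))
E
```

```text
(no output)
```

View pics/w1c.png

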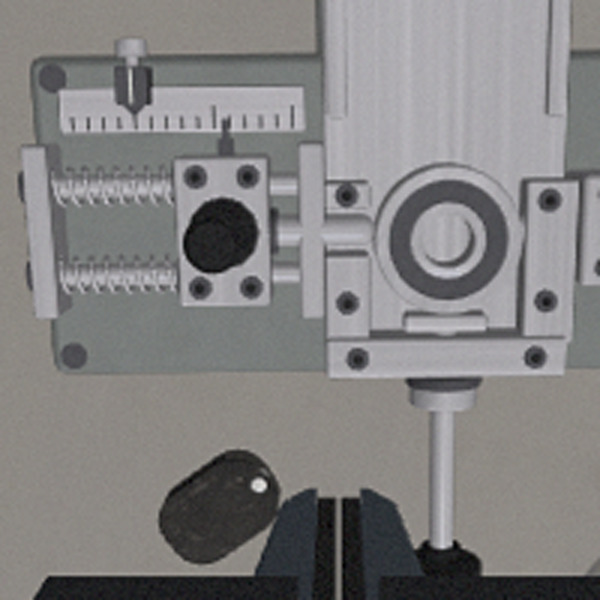

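View pics/w1d.png

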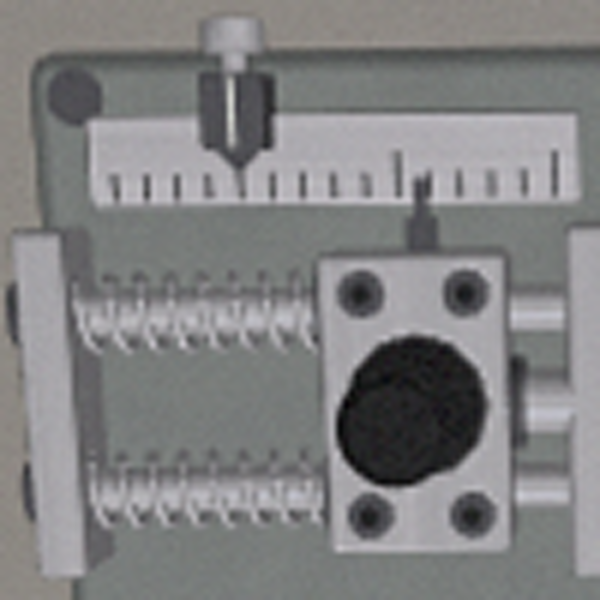

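```bash
cat > fit2.py <<'E'
from fit import *
w=np.load('w1.npy',allow_pickle=True);w=[np.array(a,float) for a in w]
cc=lambda x,y:(205+x/3,100+y/3)
cd=lambda x,y:(210+x/6,110+y/6)
o2=obs+[(w,(0,-3,44),cc(446,240))]
f=lambda p:np.concatenate([(proj(c,W(p,q))[0]-px) for c,q,px in o2]+[ [3*(C2(p,atz(w,cc(440,545),.037))[0])/10]])
def C2(p,x):
    d=x[:2]-p[:2];c,s=np.cos(p[2]),np.sin(p[2]);return 1e3*np.array([c*d[0]+s*d[1],-s*d[0]+c*d[1]])
if __name__=="__main__":
    r=least_squares(f,[.56,.0,.2]);p=r.x
    print(p,np.degrees(p[2]));print(np.round(r.fun,1))
    print('rod far/near',C2(p,atz(w,cc(440,545),.037)),C2(p,atz(w,cc(440,410),.037)))
    print('pointer',C2(p,atz(w,cd(421,178),.026)),'rider',C2(p,atz(w,cd(240,170),.026)))
    print('post',C2(p,atz(w,cd(387,432),.078)),atz(w,cd(387,432),.078))
    T=cal("top");S=cal("side")
    print('post tri wT',tri((w,cd(387,432)),(T,ct(298,402)),(S,cs(562,105))))
    print('bear tri',tri((w,cc(446,240)),(T,obs[0][2]),(S,obs[2][2])))
    a=atz(w,cc(565,376),.044);b=atz(w,cc(330,370),.044);print('yaw nest',np.degrees(np.arctan2(*(a-b)[1::-1])))
    a=atz(w,(215,122),.02);b=atz(w,(467,116),.02);print('yaw base',np.degrees(np.arctan2(*(a-b)[1::-1]))-180)
    print('ticks',C2(p,atz(w,cd(117,190),.023))-C2(p,atz(w,cd(556,175),.023)))
    print('knob',W(p,(0,-123,37)),'post0',W(p,(-72,0,66)))
E
python3 fit2.py
```

```text
[0.5640471  0.01548076 0.20394092] 11.68495404061922
[-0.5 -0.2  1.4 -0.2 -0.8 -0.4 -0.6 -0.9 -0.5 -0.8  0.7]
rod far/near [   2.33623627 -107.0892062 ] [  0.9149482  -59.70123929]
pointer [-68.36406467  31.86054528] rider [-96.82091235  32.96161683]
post [-68.71949047  -2.07102084] [ 4.97171196e-01 -4.65113445e-04  7.80000000e-02]
post tri wT [ 0.49438664 -0.00200538  0.07464311]
bear tri [0.56433766 0.01174797 0.04284919]
yaw nest 10.458243212470137
yaw base -346.7388320146891
ticks [-69.84528795  -2.57694797]
knob [ 0.58895831 -0.1049702   0.037     ] post0 [0.49353923 0.00089859 0.066     ]
```

step_arm --deltas '[[[28,-50,-22],0],[[27,-51,-20],0],[[0,0,-50],0],[[0,0,-50],0],[[0,0,-50],0],[[0,0,0],0]]'

```text
time: 3.3
tool_pos: [0.5918, -0.1325, 0.097]
tool_rot: [-3.133, -0.004, 1.781]
wrist_force: [0.5, 0.8, 1.2]
grip_width: 0.0006
```

```bash
python3 - <<'E'
from h import *
s=read_state();print(s['time'],s['tool_pos'],np.degrees(s['tool_rot']),s['wrist_force'])
im=shot("side","s2.png");cv2.imwrite('pics/s2c.png',cv2.resize(im[180:330,205:405,::-1],(800,600),interpolation=cv2.INTER_CUBIC))
shot("wrist","w2.png")
E
```

```text
3.3 [ 0.59176391 -0.13250608  0.09704348] [-179.52751844   -0.2284012   102.04420674] [0.52235311 0.76594595 1.23794676]
```

View pics/s2c.png

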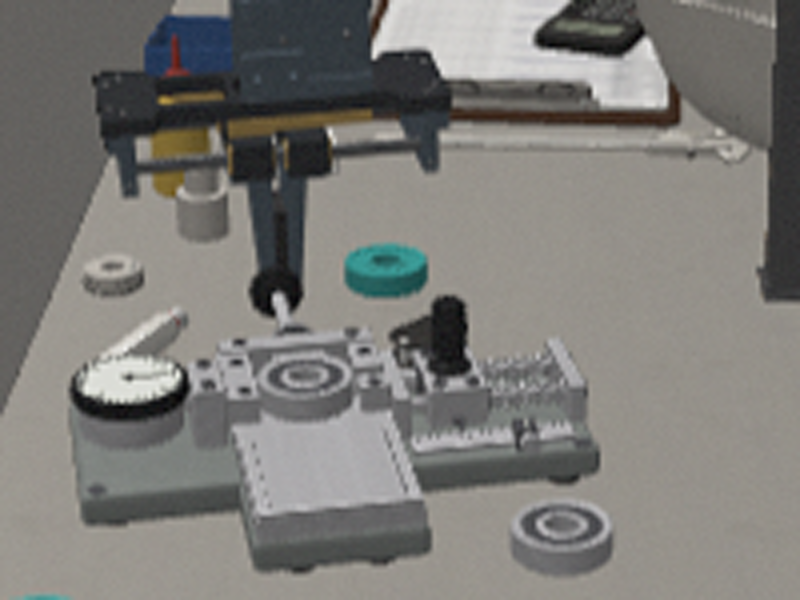

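View pics/w2.png

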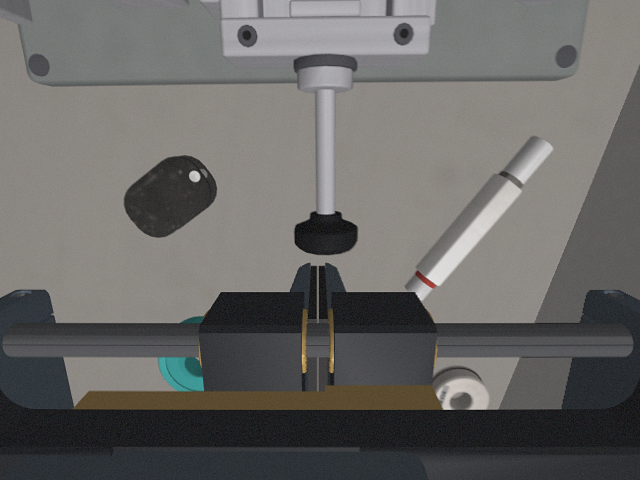

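step_arm --deltas '[[[0,0,0],0],[[-1.6,7.8,0],0],[[-1.0,4.9,0],0],[[-1.0,4.9,0],0],[[-1.0,4.9,0],0],[[-1.0,4.9,0],0],[[-1.0,4.9,0],0],[[-1.0,4.9,0],0]]'

```text
time: 4.4
tool_pos: [0.5873, -0.0972, 0.1012]
tool_rot: [3.14, 0.002, 1.78]
wrist_force: [-0.5, -3.7, 2.4]
grip_width: 0.0002
```

step_arm --deltas '[[[-1.0,4.9,0],0],[[-1.0,4.9,0],0],[[-1.0,4.9,0],0],[[-0.6,2.9,0],0],[[0,0,0],0]]'

```text
time: 5.03
tool_pos: [0.5835, -0.0784, 0.1003]
tool_rot: [3.141, -0.0, 1.78]
wrist_force: [0.5, -3.3, 2.0]
grip_width: 0.0006
```

```bash
python3 - <<'E'
from h import *
s=read_state();print(s['time'],s['tool_pos'],np.degrees(s['tool_rot']),s['wrist_force'])
shot("wrist","w3.png")
E
```

```text
5.025 [ 0.58353852 -0.07840271  0.10030343] [ 1.79969954e+02 -1.48692512e-02  1.01963586e+02] [ 0.46750454 -3.25623834  1.95622518]
```

View pics/w3.png

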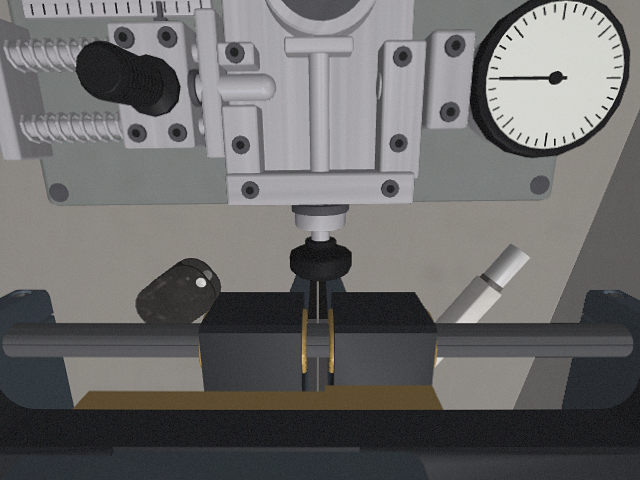

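step_arm --deltas '[[[-0.6,2.9,0],0],[[-0.4,2.0,0],0],[[-0.2,1.0,0],0],[[0,0,0],0]]'

```text
time: 5.58
tool_pos: [0.5825, -0.0736, 0.1003]
tool_rot: [3.141, 0.002, 1.78]
wrist_force: [1.1, -7.7, 2.2]
grip_width: 0.0002
```

step_arm --deltas '[[[-0.2,1.0,0],0],[[-0.2,1.0,0],0],[[0,0,0],0]]'

```text
time: 5.95
tool_pos: [0.5825, -0.0732, 0.1004]
tool_rot: [3.141, 0.005, 1.781]
wrist_force: [2.2, -13.3, 2.1]
grip_width: 0.0004
```

```bash
python3 - <<'E'
from h import *
shot("wrist","w4.png")
im=shot("side","s4.png");cv2.imwrite('pics/s4c.png',cv2.resize(im[180:330,205:405,::-1],(800,600),interpolation=cv2.INTER_CUBIC))
E
```

```text
(no output)
```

View pics/s4c.png

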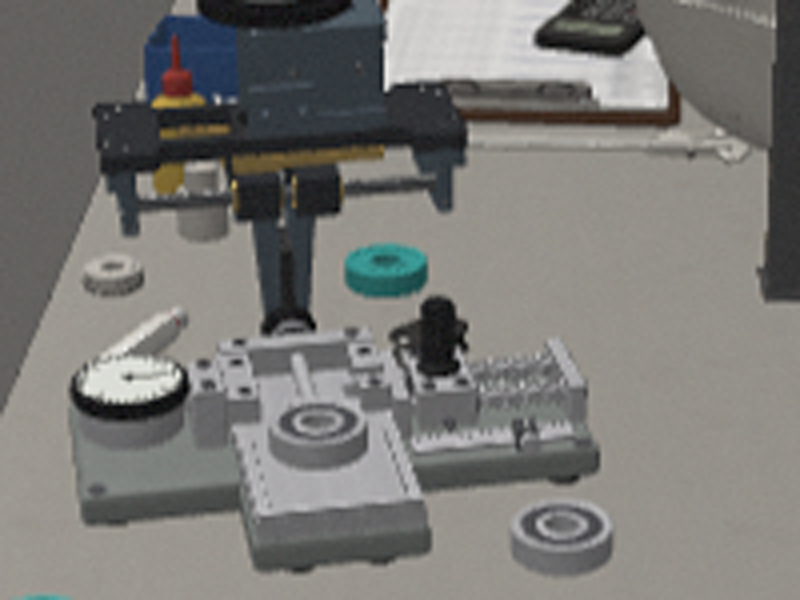

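step_arm --deltas '[[[1.5,-8,0],0],[[3,-15,0],0],[[4,-20,0],0],[[4,-20,0],0],[[3,-15,0],0]]'

```text
time: 6.68
tool_pos: [0.5969, -0.1502, 0.0997]
tool_rot: [-3.14, -0.001, 1.778]
wrist_force: [-0.8, 0.3, 0.0]
grip_width: 0.0003
```

step_arm --deltas '[[[0,0,50],0],[[0,0,50],0],[[-8,20,40],0],[[-29,45,0],0],[[-29,45,0],0],[[-29,43,0],0],[[0,0,0],0],[[0,0,0],0]]' --hand 0.5

```text
time: 7.68
tool_pos: [0.5028, 0.0037, 0.2404]
tool_rot: [3.141, 0.0, 1.78]
wrist_force: [0.0, 0.1, -0.5]
grip_width: 0.0459
```

```bash
python3 - <<'E'
from h import *
s=read_state();print(s['time'],s['tool_pos'],np.degrees(s['tool_rot']),s['grip_width'],s['wrist_force'])
c=cal("wrist");np.save('w5.npy',np.array(c,dtype=object),allow_pickle=True)
shot("wrist","w5.png")
E
```

```text
7.675 [0.50276724 0.00365424 0.2404265 ] [1.79967094e+02 2.06292804e-02 1.01967596e+02] 0.04589326637050349 [ 0.03551434  0.08435853 -0.51008402]
```

View pics/w5.png

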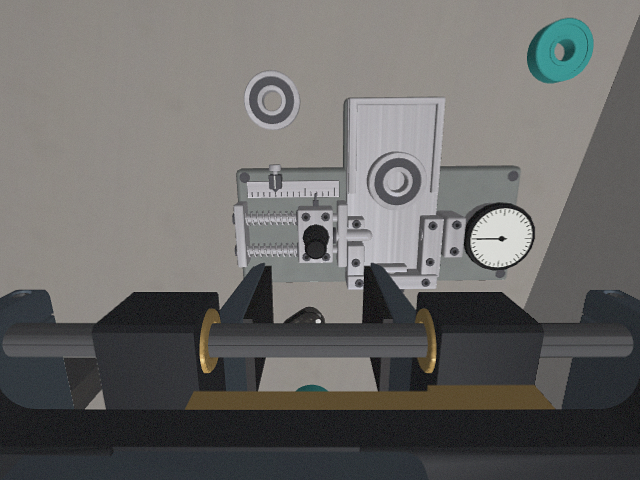

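```bash
python3 - <<'E'
import cv2
im=cv2.imread('pics/w5.png')[155:275,230:350]; cv2.imwrite('pics/w5c.png',cv2.resize(im,(600,600),interpolation=cv2.INTER_CUBIC))
E
```

```text
(no output)
```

View pics/w5c.png

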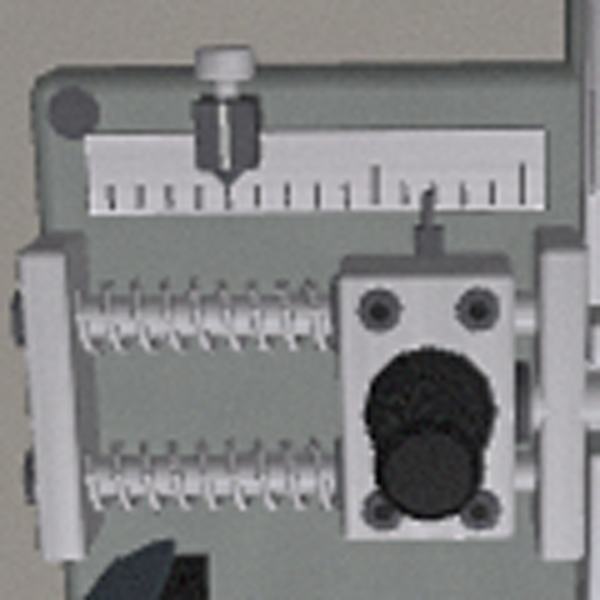

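```bash
python3 - <<'E'
from fit2 import *
w=[np.array(a,float) for a in np.load('w5.npy',allow_pickle=True)]
c=lambda x,y:(230+x/5,155+y/5)
p=np.array([.5642,.0150,.208])
print('post',atz(w,c(430,473),.078),C2(p,atz(w,c(430,473),.078)))
print('flange',atz(w,c(430,411),.046))
S=cal('side')
a,b=C2(p,atz(w,c(429,190),.026)),C2(p,atz(w,c(227,187),.026));print(a,b,a-b)
print('bearing',C2(p,atz(w,(398,180),.044)))
print('ticks',C2(p,atz(w,c(112,200),.023)),C2(p,atz(w,c(521,185),.023)))
E
```

```text
post [0.50288807 0.00112804 0.078     ] [-62.85501567  -0.91183994]
flange [0.50262486 0.00186113 0.046     ]
[-63.1784394   32.92741784] [-97.0915479   33.42111791] [33.9131085  -0.49370007]
bearing [ 1.27846778 45.72629559]
ticks [-117.04353421   30.78616575] [-47.59796457  33.35717859]
```

step_arm --deltas '[[[0,-2,-40],0],[[0,0,-40],0],[[0,0,-20],0],[[0,0,-6],0],[[0,0,-5],0],[[0,0,0],0]]' --hand 0.45

```text
time: 8.48
tool_pos: [0.5028, 0.0018, 0.1297]
tool_rot: [3.141, 0.0, 1.779]
wrist_force: [-0.7, -0.4, 1.1]
grip_width: 0.0412
```

```bash
python3 - <<'E'
from h import *
s=read_state();print(s['time'],s['tool_pos'],np.degrees(s['tool_rot']),s['grip_width'],s['wrist_force'])
shot("wrist","w6.png")
im=shot("side","s6.png");cv2.imwrite('pics/s6c.png',cv2.resize(im[180:330,205:405,::-1],(800,600),interpolation=cv2.INTER_CUBIC))
E
```

```text
8.475 [0.50281111 0.00178405 0.12966937] [1.79944298e+02 1.33019043e-02 1.01934097e+02] 0.04121866964538639 [-0.69672403 -0.38518037  1.10122047]
```

View pics/w6.png

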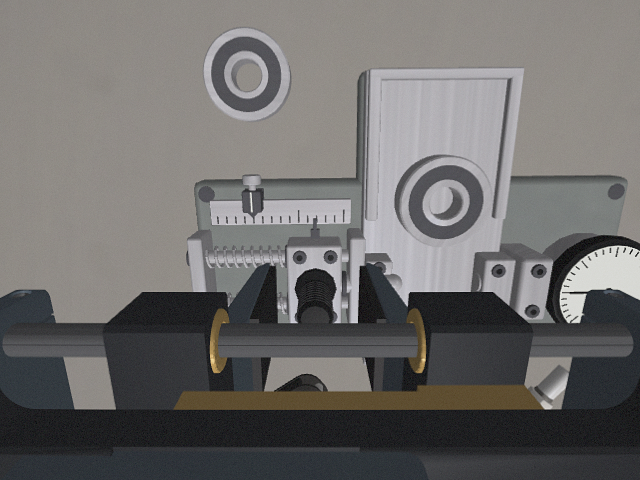

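View pics/s6c.png

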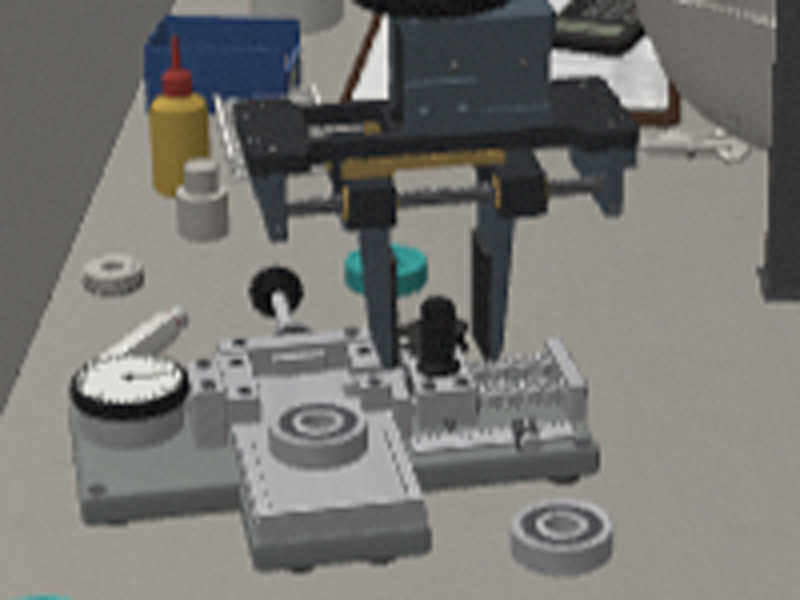

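step_arm --deltas '[[[0,0,0],0],[[0,0,0],0],[[0,0,0],0],[[0,0,0],0]]' --hand 0 --grip_force 30

```text
time: 9.07
tool_pos: [0.5017, 0.002, 0.1294]
tool_rot: [-3.14, -0.0, 1.78]
wrist_force: [-2.7, -1.2, 3.8]
grip_width: 0.0154
```

step_arm --deltas '[[[-4.9,-1.0,0],0],[[-4.9,-1.0,0],0],[[-4.9,-1.1,0],0],[[-4.9,-1.0,0],0],[[-4.9,-1.0,0],0],[[-4.9,-1.1,0],0],[[0,0,0],0]]'

```text
time: 9.95
tool_pos: [0.4737, -0.0042, 0.1295]
tool_rot: [3.138, 0.001, 1.779]
wrist_force: [6.3, 1.5, -3.2]
grip_width: 0.015
```

```bash
python3 - <<'E'
from h import *
s=read_state();print(s['time'],s['tool_pos'],np.degrees(s['tool_rot']),s['grip_width'],s['wrist_force'])
c=cal("wrist");np.save('w7.npy',np.array(c,dtype=object),allow_pickle=True)
im=shot("wrist","w7.png")
cv2.imwrite('pics/w7c.png',cv2.resize(im[160:260,200:360,::-1],(800,500),interpolation=cv2.INTER_CUBIC))
E
```

```text
9.95 [ 0.47374396 -0.00420151  0.12947998] [1.79810286e+02 3.71772266e-02 1.01944896e+02] 0.015034669672501345 [ 6.26482654  1.51281771 -3.20008575]
```

View pics/w7c.png

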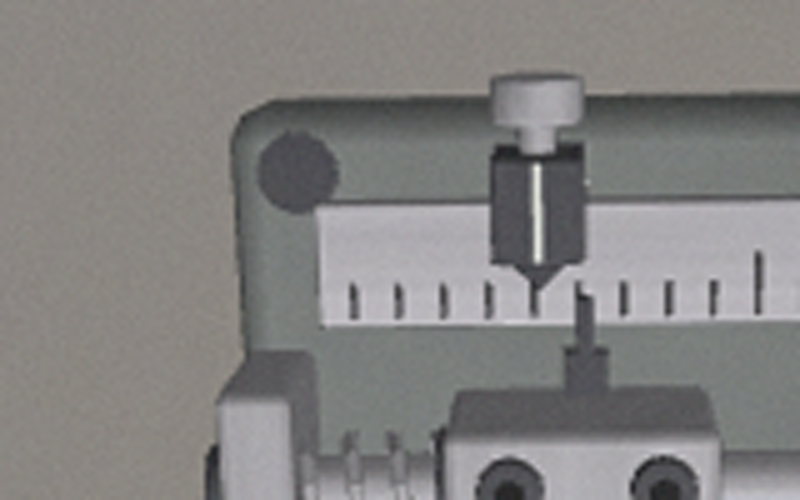

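View pics/w7.png

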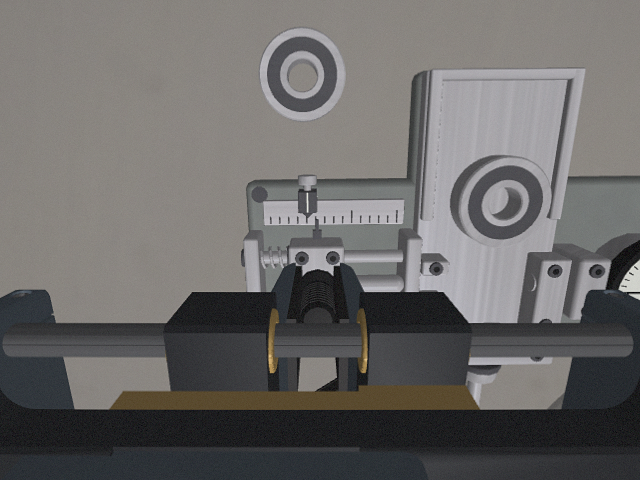

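```bash
cat > m.py <<'E'
from fit2 import *
import sys
f=sys.argv[1];pts=[float(a) for a in sys.argv[2:]]
w=[np.array(a,float) for a in np.load(f,allow_pickle=True)]
c=lambda x,y:(200+x/5,160+y/5)
p=np.array([.5642,.0150,.208])
for z in(.024,.026,.028):
  a,b=C2(p,atz(w,c(*pts[:2]),z)),C2(p,atz(w,c(*pts[2:4]),z));print(z,a,b,a-b)
E
python3 m.py w7.npy 586 293 540 287
```

```text
0.024 [-91.67980089  32.57479907] [-96.74575807  33.25239565] [ 5.06595718 -0.67759659]
0.026 [-91.68501776  33.00308204] [-96.69956215  33.67380191] [ 5.01454439 -0.67071987]
0.028 [-91.69023463  33.43136502] [-96.65336622  34.09520818] [ 4.9631316  -0.66384316]
```

step_arm --deltas '[[[-2.4,-0.5,0],0],[[-2.0,-0.4,0],0],[[0,0,0],0],[[0,0,0],0]]'

```text
time: 10.5
tool_pos: [0.4698, -0.0051, 0.1295]
tool_rot: [3.138, 0.001, 1.779]
wrist_force: [6.6, 1.9, -3.0]
grip_width: 0.0155
```

```bash
python3 - <<'E'
from h import *
s=read_state();print(s['time'],s['tool_pos'],np.degrees(s['tool_rot']),s['grip_width'],s['wrist_force'])
c=cal("wrist");np.save('w8.npy',np.array(c,dtype=object),allow_pickle=True)
im=shot("wrist","w8.png")
cv2.imwrite('pics/w8c.png',cv2.resize(im[190:240,280:360,::-1],(800,500),interpolation=cv2.INTER_CUBIC))
E
```

```text
10.5 [ 0.46980744 -0.00506203  0.12947127] [1.79775183e+02 4.33320487e-02 1.01945705e+02] 0.015483612845712445 [ 6.63565215  1.93885404 -3.0124649 ]
```

View pics/w8c.png

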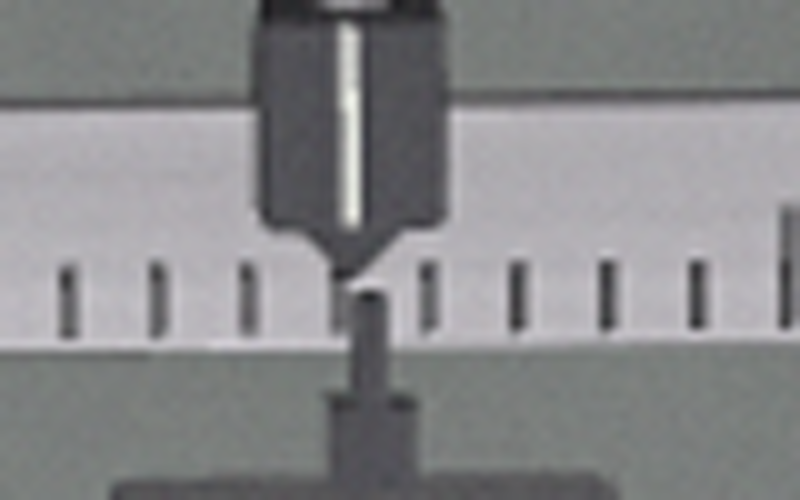

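step_arm --deltas '[[[-1.1,-0.2,0],0],[[0,0,0],0],[[0,0,0],0],[[0,0,0],0],[[0,0,0],0]]'

```text
time: 11.18
tool_pos: [0.4688, -0.0053, 0.1295]
tool_rot: [3.137, 0.001, 1.779]
wrist_force: [7.2, 1.4, -3.5]
grip_width: 0.0151
```

```bash
python3 - <<'E'
from h import *
s=read_state();print(s['time'],s['tool_pos'],np.degrees(s['tool_rot']),s['grip_width'],s['wrist_force'])
im=shot("wrist","w9.png")
cv2.imwrite('pics/w9c.png',cv2.resize(im[190:240,280:360,::-1],(800,500),interpolation=cv2.INTER_CUBIC))
E
```

```text
11.175 [ 0.46883848 -0.00526019  0.12948153] [1.79758518e+02 4.94120431e-02 1.01948835e+02] 0.015128958114354439 [ 7.24895188  1.39721431 -3.48464325]
```

View pics/w9c.png

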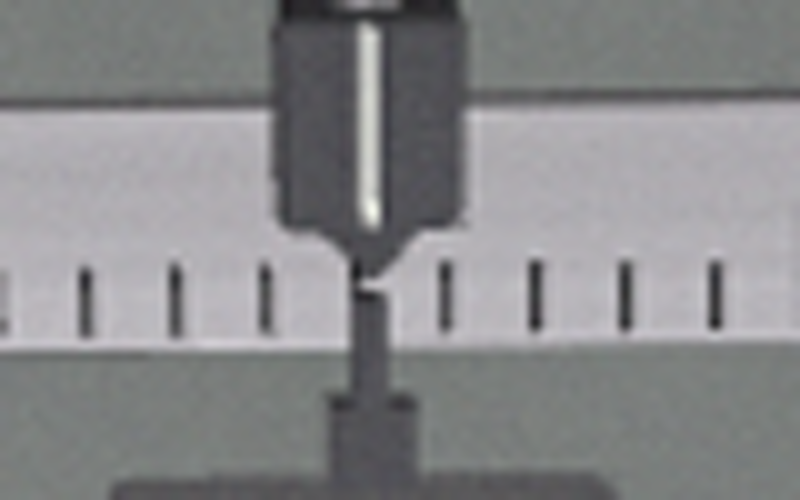

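```bash
python3 - <<'E'
from h import *
im=shot("side","s9.png");cv2.imwrite('pics/s9c.png',cv2.resize(im[180:330,205:405,::-1],(800,600),interpolation=cv2.INTER_CUBIC))
E
```

```text
(no output)
```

View pics/s9c.png

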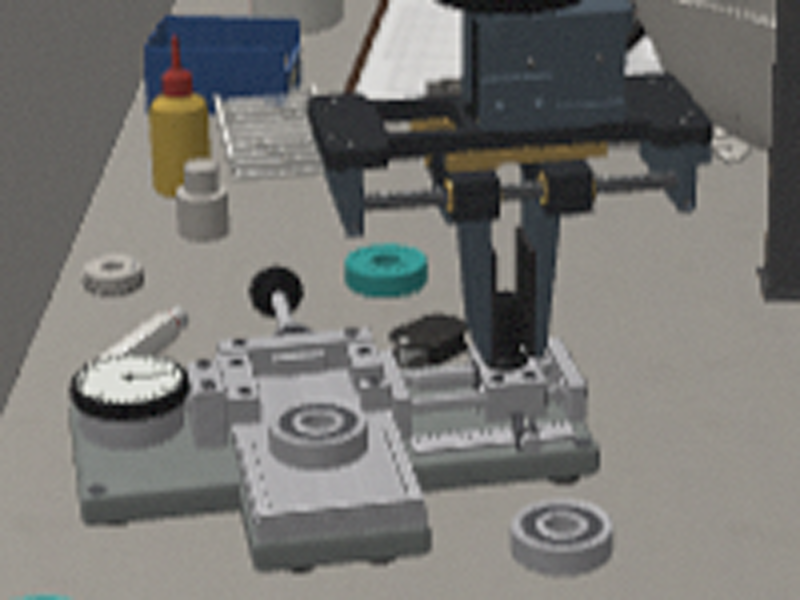

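step_arm --deltas '[[[0,0,0],0],[[0,0,0],0],[[0,0,0],0],[[0,0,0],0],[[0,0,0],0],[[0,0,0],0]]'

```text
time: 12.02
tool_pos: [0.4689, -0.0053, 0.1295]
tool_rot: [3.137, 0.001, 1.779]
wrist_force: [6.8, 2.0, -4.3]
grip_width: 0.0153
```

Steady, with the bearing on the apron, the knob home and the pointer aligned. Handing in.

```bash
python3 -c "
from workcell import *
print(finish_job())"
```

```text
the job is handed in; nothing more can be done
None
```

The bearing is out on the apron, and the gripper is holding the slide by its post with the pointer lined up on the index rider. I handed the job in at about 12 s.

- **Ejector:** I pushed the knob in to its stop, where the wrist force rose to about 13 N with almost no further travel. After I backed off, the side picture showed the knob sprung back home.
- **Bearing:** its centre measured about 46 mm along the comparator's y, past the 38 mm mark. It was still on the apron in the last side picture.
- **Slide:** I gripped the post at 30 N and drew it back about 34 mm. In the last close-up the pointer and the rider tip agreed to about 0.1 mm, and the arm held steady (within about 0.1 mm) for a further 0.8 s.
- **Other things on the bench:** I never touched them, and those in the last side picture showed no change. The caliper and marker were outside that view or hidden.

No check failed. The two estimates of the comparator's angle, from its nest edge and its base edge, differed by about 3°. I used about 12°, and the post drew back without slipping.

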